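# Refit the pointer knob on the fitting cabinet's D-shaft and hold it down

## Task

The green fitting cabinet lies on its back, door up, and the knob of its latch is off. Pick up the brown bakelite pointer knob (the one with the finger bar and nose, not the plain round one) from among the fittings, turn it so that the flat in its bore, on the nose side, matches the flat of the D-shaped latch shaft (on the side of the white index mark), and push it onto the shaft, all the way down against the spring collar. Finish while still gripping the knob and holding it pressed right down, so that its set screw can be fitted, and leave the other loose things where they are.

Things in the scene. Friction and masses are not known exactly. Their poses are not given: they have to be found in the camera images.
- knob_center (a point): Centre of the loose brown pointer knob (60 g, 46 mm tall, upright on the cork, bore down; cork top at z 4 mm): on its axis, 23 mm above its underside. x: along the finger bar to the nose; z up. Skirt: 45 mm across, 23 mm tall. On it the finger bar, 44 mm long (x), 16 mm wide (y), 24 mm tall, gripped across its width; a white line on its top lies on the nose side.
- knob_foot (a point): Centre of the knob's underside, at the mouth of its bore; axes as knob_center. The bore is D-shaped, 20 mm in diameter, 19 mm deep, its flat on the nose (+x) side, 4.2 mm from the axis.
- knob_nose (a point): Tip of the small blunt nose at the foot of the finger bar, 30 mm from the knob's axis along its x, 28 mm above the underside.
- cabinet: Green enamel cabinet lying on its back, fixed, 260 mm (x) by 220 mm (y), 90 mm high; origin at the centre of its underside. The latch stands on the door 60 mm towards the cabinet's -y side from its centre.
- latch: The latch, fixed, does not turn: a dark steel disc (60 mm across, 3 mm thick) on the door and a steel D-shaft standing on it. Origin: centre of the disc's underside; z up. Shaft 18 mm in diameter, one flat 3 mm from the axis on the +x side, where the disc has a white index mark: the knob's nose must point along this x (the fit allows about 0.15 rad).
- shaft_tip (a point): Centre of the D-shaft's tip (2 mm chamfer on its round side), 23 mm above latch's origin; axes as latch. A knob whose flat does not match stays up here (unless forced with over 30 N); a matched one, let go, rests on the spring collar with its underside 14 mm above latch's origin; pressed right down it is at 6 mm.
- collar (a joint): Press of the brass spring collar round the shaft's foot (34 mm across, 3 mm thick), m: 0 up, 0.008 fully down. Its top is 14 mm above latch's origin when up, 6 mm when down. The spring pushes up with 4 N when up and 12 N fully down, so the knob's weight does not press it.
- iron_plug: Bystander: cast iron plug with square head, 38 mm across, 36 mm tall; origin under its centre.
- reducer: Bystander: blue nylon reducer, 40 mm across, 46 mm tall; origin under its centre.
- tee: Bystander: small brass barbed tee lying flat, 44 mm long, 18 mm tall; origin under the crossing.
- grommet: Bystander: black rubber grommet ring, 36 mm across, 12 mm tall; origin under its centre.
- round_knob: Bystander: a plain round bakelite knob without a bar or nose, 36 mm across, 34 mm tall, which does not belong to this latch; origin under its centre.
- screw_jar: Bystander: amber glass jar with a steel lid, 52 mm across, 70 mm tall; origin under its centre.
- screwdriver: Bystander: screwdriver lying flat, 170 mm long; origin under its middle.
Things that resemble listed ones, but are neither listed nor needed, are in the scene too. What is shaped like the part that bears knob_center but red or turquoise is not meant.

How it is judged:
On the way, in this order (a step that is already met when the one before it is completed fails the run):
1. the pointer knob is lifted off the cork, above the height of the door (height (world z) of knob_foot above 0.1 m), for 0.1 s.
2. the knob is over the shaft with the flats matched, its underside below the shaft's tip (horizontal distance between knob_foot and latch below 0.003 m and angle between the x axis of knob_foot and the x axis of latch, either way round below 0.35 rad and x of knob_nose in the frame of latch above 0.02 m and angle between knob_foot's own z axis and vertical below 0.12 rad and z of knob_foot in the frame of latch below 0.0175 m), for 0.1 s.
At the end, for the whole second after the job is handed in: Knob on the D-shaft, flats matched (axis within 3 mm, nose within 0.35 rad, tilt under 0.12 rad), underside under 8.8 mm above the latch origin, collar down over 5.5 of its 8 mm, over 5 N on the latch, still, and held so by the fingers (horizontal distance between knob_foot and latch below 0.003 m and angle between the x axis of knob_foot and the x axis of latch, either way round below 0.35 rad and x of knob_nose in the frame of latch above 0.02 m and angle between knob_foot's own z axis and vertical below 0.12 rad and z of knob_foot in the frame of latch below 0.0088 m and value of joint collar above 0.0055 m and contact force between knob and latch above 5 N and contact force between the fingers and knob above 2 N and linear speed of knob below 0.02 m/s); the arm keeps its last pose, push and grip.
It fails at once if another loose thing is moved by more than 25 mm (distance of any of iron_plug, reducer, tee, grommet, round_knob, screw_jar, screwdriver from where it was at the start of the episode above 0.025 m).
It also fails if it takes over 42 s, if anything falls off the work surface, if the arm or the gripper's body presses on something with over 40 N, if the wrist force passes 120 N, or if a joint passes its speed limit or range.

## Robot

A 6-joint arm with a two-finger parallel gripper is mounted at the origin on the work surface. World frame = base frame: x ahead of the robot, y to its left, z up, the work surface at z = 0. Lengths are in m, angles in rad, forces in N, time in s.
With the tool pointing down it reaches from about 0.35 to 0.775 m from the base axis. Payload 7.3 kg.
Tool frame: the origin (TCP) lies between the finger pads; the fingertips stand 14 mm ahead of it and the grasp point (between the pads) lies 5 mm behind it; z points along the fingers, y is the direction in which the jaws open and shut (so a half turn about z gives the same grasp; the last joint's range is limited). The gripper opens to 92 mm and grips with 3 to 60 N. Pads are 19 mm wide; open, the fingers measure 130 mm over their backs; the gripper's body (75 mm by 190 mm) begins 47 mm behind the grasp point.
Start: joints at [-1.379, 0.342, 1.524, -0, 1.275, -0.146], TCP at [0.174, -0.495, 0.241] pointing down, gripper open.
Joint ranges: [-2.53, 2.53], [-0.77, 2.02], [0.04, 2.7], [-1, 4.14], [0.28, 2.66], [-3.11, 3.11]. Speed limits (rad/s): [2.57, 2.57, 3.14, 3.14, 3.14, 3.14].

## Interface

Orientations are given as [roll, pitch, yaw] about the fixed x, y, z axes, in that order (R = Rz(yaw) Ry(pitch) Rx(roll)).
In Python, from cell import robot gives the robot as it stands.
- The arm moves only by the shell command python3 -m creep 'ROWS' [FORCE]. ROWS is JSON, a list that holds one entry, the list of rows, each a list of 7 numbers: the shift along the tool's x, y, z in cm, then the turn, a rotation vector about the tool's x, y, z in degrees, then the gripper command: -1 is shut, 1 is fully open, values between are in proportion. In form: [[[tx, ty, tz, wx, wy, wz, gripper], ...]]. A call has 1 to 8 rows; each row is the pose to reach, as a shift and turn from the pose measured when the call began, along the tool's axes at that moment; what a row does not reach only later rows make up. A row lasts 1/10 s, in which the tool goes at most 50 mm and 8.59 degrees, less where a joint would pass 70% of its speed; a pose out of reach is approached as far as the arm can. A call with a gripper value outside its range is refused whole. The fingers move at their own pace and stop on an object; FORCE is the grip in N (left out, the last holds). Time passes only in rows, so rows that repeat a pose let the fingers close. It gives the time, the measured TCP pose, the force and the opening at its end, in the units of the state.
- robot.observe(): the state, without advancing time (a new reading comes with each control period).
- robot.read_camera(name): name is "scene" or "side" or "wrist"; returns the picture (480x640x3 uint8, red, green, blue); there is no depth.
- robot.camera_params(name): a dict with "camera_matrix" (3x3 intrinsics, pixels), "R" (3x3) and "t" (3): a world point X has camera coordinates R X + t. Camera axes: x right, y down, z forward; pixel columns grow to the right and rows downward; lengths in m; the calibration is good to about 2 mm. A picture is of the moment at which its call begins: read the wrist's pose just before it. camera_params takes no time and is no camera call; for the wrist camera it gives the pose at the moment of the call.
- robot.hand_in(): hands the job in, once; it reports no verdict.
Trained networks look in the newest picture that a camera, given by its name, has taken for a name from the list of things; names that differ only in an ending like _2 or _b are one class to them, and where a whole thing is asked for, a point or a joint stands for the part that bears it (a point fixed in the world has none). Each returns a list of dicts, best first, with "score" (0 to 1); they miss things now and then, are a little off and sometimes report something else, mostly with a low value. They report only what shows in the picture. A call takes as long as a camera call. They do not tell look-alikes from the thing itself.
- robot.look_for(camera, label): "centre" ([x, y, z] in m, in the coordinates of the camera as it stood for that picture, good to about 4 mm: the middle of the surface that is visible of it).
- robot.masks_of(camera, label): "mask" (480x640 bool, what is visible of it).
The state is a dict: "time": time; "qpos": joint angles; "qvel": joint speeds; "joint_efforts": joint torques, N m; "tool_pos": TCP position; "tool_rot": TCP orientation; "contact_force": force on the tool from outside, world axes, zero at the start; "torque": the same for the moment, N m; "opening": finger opening in m.
Only numpy, scipy, OpenCV 4.12 (cv2) and the standard library are available. Lean on these libraries where they do the work, as an engineer would, in place of code of your own. Each camera call takes 0.05 s, during which the arm holds its last target.

## Working session

There is one attempt and no reset: what is moved stays moved. The work goes in short steps, Python scripts to look and compute and a shell command to move; the robot and the scene stay as the last step left them, time stands still between calls to the robot, and variables do not carry over. Pictures are saved under pics/ and viewed, and the job is handed in when it is done.

```bash
ls; mkdir -p pics; python3 - <<'E'
from cell import robot
import cv2
print(robot.observe())
for c in ["scene","side","wrist"]:
    im=robot.read_camera(c); cv2.imwrite(f"pics/{c}0.png",im[:,:,::-1])
    p=robot.camera_params(c); print(c,p)
E
```

```text
pics
{'time': 0.0, 'qpos': array([-1.37901267e+00,  3.42721375e-01,  1.52501654e+00, -2.21679766e-05,
        1.27538881e+00, -1.45990873e-01]), 'qvel': array([ 0.00142876, -0.00051132,  0.00039591,  0.00102421,  0.00103064,
       -0.00218156]), 'joint_efforts': array([-4.81107600e-04, -4.31243634e+01, -2.44214988e+01,  7.16820988e-02,
        5.59913332e-02, -1.17936665e-04]), 'tool_pos': array([ 0.1739242 , -0.49494685,  0.24004581]), 'tool_rot': array([-3.14007181e+00, -2.02194566e-04,  3.37780841e-01]), 'contact_force': array([ 0.20691832, -0.30004617,  0.45402687]), 'torque': array([ 0.02572697, -0.04469305, -0.0091739 ]), 'opening': 0.09198871538681988}
scene {'camera_matrix': array([[486.13335602,   0.        , 320.74386405],
       [  0.        , 486.13335602, 235.86229204],
       [  0.        ,   0.        ,   1.        ]]), 'R': array([[-0.84061218,  0.54154445,  0.01003829],
       [ 0.42239726,  0.6670419 , -0.61370649],
       [-0.3390453 , -0.51164901, -0.78947044]]), 't': array([ 0.34305013, -0.13598537,  1.47268438])}
side {'camera_matrix': array([[449.85309393,   0.        , 312.84127447],
       [  0.        , 449.85309393, 243.91436034],
       [  0.        ,   0.        ,   1.        ]]), 'R': array([[ 0.93461186, -0.35557957, -0.00799005],
       [-0.18941868, -0.47860636, -0.85735437],
       [ 0.30103361,  0.80280703, -0.51466459]]), 't': array([-0.4141092 ,  0.18141073,  0.94296975])}
wrist {'camera_matrix': array([[358.17039866,   0.        , 320.75684368],
       [  0.        , 358.17039866, 235.90324775],
       [  0.        ,   0.        ,   1.        ]]), 'R': array([[ 0.3322896 , -0.94317574, -0.00177508],
       [-0.90819342, -0.32047169,  0.26922596],
       [-0.25449625, -0.08784887, -0.9630754 ]]), 't': array([-0.52366674, -0.03414671,  0.38990247])}
```

View pics/scene0.png

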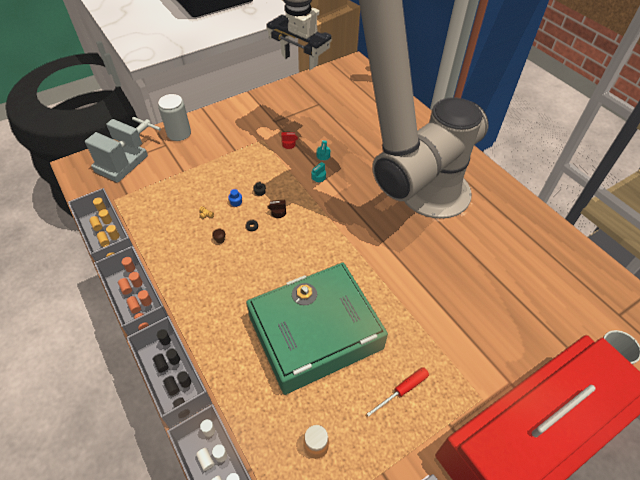

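View pics/side0.png

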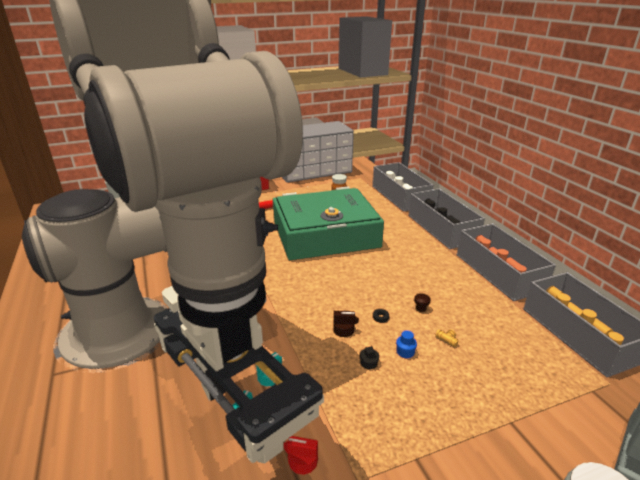

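View pics/wrist0.png

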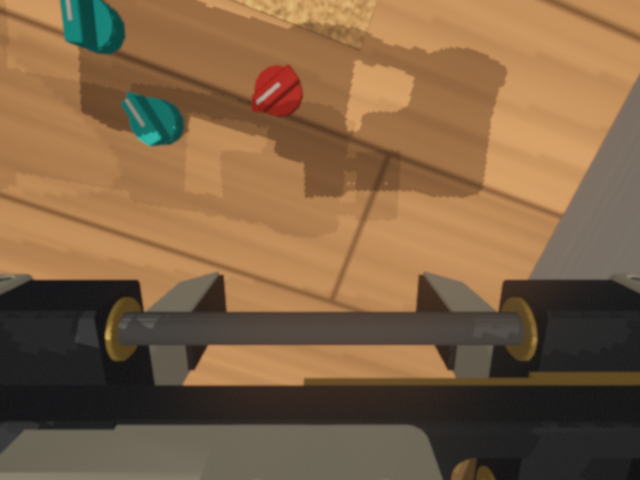

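Candidates for the brown pointer knob in the scene picture are:
- (278,208): dark brown with a bar
- (219,236): plain round knob
- (289,140): red
- (323,150) and (319,172): turquoise
- (260,188): black iron plug

The description matches (278,208). I'll check it in a close crop and measure it.

```bash
cat > h.py <<'E'
import numpy as np,cv2
from cell import robot
def proj(c,X,p=None):
    p=p or robot.camera_params(c); x=p["R"]@np.asarray(X,float)+p["t"]; u=p["camera_matrix"]@x; return u[:2]/u[2]
def ray(c,uv,z,p=None):
    p=p or robot.camera_params(c); d=p["R"].T@np.linalg.solve(p["camera_matrix"],[uv[0],uv[1],1.]); o=-p["R"].T@p["t"]
    return o+d*(z-o[2])/d[2]
def world(c,x,p=None):
    p=p or robot.camera_params(c); return p["R"].T@(np.asarray(x)-p["t"])
E
python3 - <<'E'
from h import *
for c in ["scene","side"]:
    for l in ["knob_center","latch","cabinet","collar"]:
        for d in robot.look_for(c,l)[:4]:
            w=world(c,d["centre"]); print(c,l,round(d["score"],2),w.round(4),proj(c,w).round())
a=cv2.imread("pics/scene0.png"); b=cv2.imread("pics/side0.png")
A=[a[180:240,240:310],a[270:315,270:340],b[290:350,310:380],b[195:230,300:365]]
A=[cv2.resize(x,(390,290),interpolation=cv2.INTER_CUBIC) for x in A]
cv2.imwrite("pics/crop1.png",np.vstack([np.hstack(A[:2]),np.hstack(A[2:])]))
E
```

```text
scene knob_center 0.74 [ 0.2697 -0.4109  0.0279] [288. 139.]
scene knob_center 0.65 [ 0.4477 -0.1663  0.0301] [277. 209.]
scene knob_center 0.62 [ 0.2059 -0.2991  0.0214] [323. 153.]
scene knob_center 0.55 [ 0.2693 -0.2282  0.0256] [319. 173.]
scene latch 0.58 [0.5558 0.1493 0.1005] [303. 295.]
scene cabinet 0.67 [0.5797 0.2369 0.0977] [314. 329.]
scene collar 0.33 [ 0.6274 -0.1682  0.0366] [219. 234.]
side knob_center 0.69 [ 0.2661 -0.4297  0.0327] [304. 454.]
side knob_center 0.62 [ 0.4391 -0.1852  0.033 ] [343. 322.]
side knob_center 0.62 [ 0.2549 -0.2525  0.0296] [264. 372.]
side knob_center 0.46 [ 0.4452 -0.2855  0.0263] [369. 358.]
side latch 0.67 [0.5444 0.1347 0.1031] [331. 215.]
side cabinet 0.89 [0.534  0.112  0.0953] [330. 222.]
side cabinet 0.36 [ 0.4356 -0.1838  0.0358] [342. 321.]
side collar 0.37 [0.5446 0.1324 0.1116] [331. 212.]
side collar 0.34 [ 0.5229 -0.2862  0.0307] [406. 345.]
```

View pics/crop1.png

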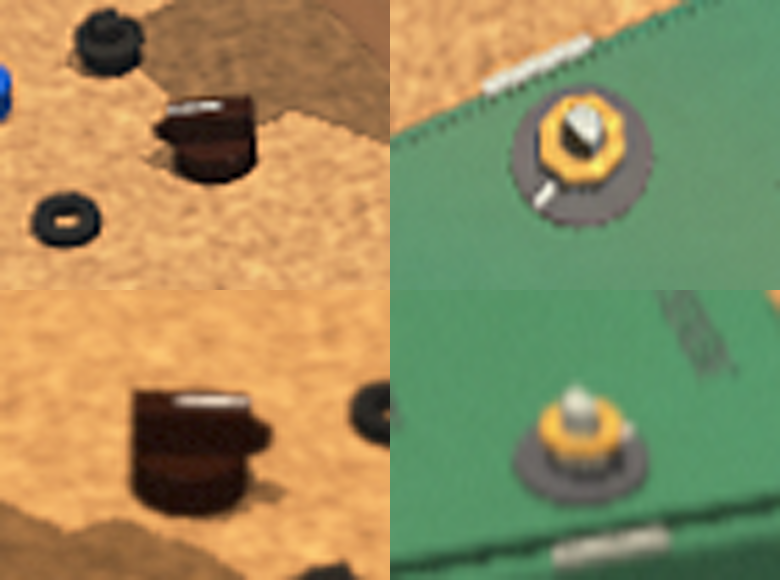

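The crop confirms it: scene (278,208) is brown with a finger bar, a white line and a nose, and the nose points to image left. The latch's index mark is at about scene (298,301). Next I'll work out both headings and the hover move.

```bash
cat >> h.py <<'E'
from scipy.spatial.transform import Rotation as Ro
def goal(pos,yaw,s=None):
    """tool-frame shift(cm), rotvec(deg) to tool-down pose with tool x heading yaw"""
    s=s or robot.observe(); R0=Ro.from_euler('xyz',s["tool_rot"]); R1=Ro.from_euler('xyz',[np.pi,0,yaw])
    return (R0.inv().apply(np.asarray(pos)-s["tool_pos"])*100).round(2), np.degrees((R0.inv()*R1).as_rotvec()).round(1)
E
python3 - <<'E'
from h import *
def cp(u,v,x0,y0,w,h): return np.array([x0+u*w/390-.5,y0+v*h/290-.5])
a=ray("scene",cp(168,110,240,180,70,60),.05);b=ray("scene",cp(222,104,240,180,70,60),.05);print(a,b,np.arctan2(*(a-b)[1::-1]))
a=ray("side",cp(248,402-290,310,290,70,60),.05);b=ray("side",cp(174,402-290,310,290,70,60),.05);print(a,b,np.arctan2(*(a-b)[1::-1]))
a=ray("scene",cp(545-390,195,270,270,70,45),.093);b=ray("scene",cp(582-390,155,270,270,70,45),.093);print(a,b,np.arctan2(*(a-b)[1::-1]))
a=ray("side",cp(627,430-290,300,195,65,35),.093);print(a,a-np.array([.55,.145,.093]))
p=robot.camera_params("wrist"); s=robot.observe()
o=-p["R"].T@p["t"];R0=Ro.from_euler('xyz',s["tool_rot"])
print("cam in tool",R0.inv().apply(o-s["tool_pos"]), "cam z in tool",R0.inv().apply(p["R"][2]))
print(s["time"])
E
```

```text
[ 0.46134203 -0.18436172  0.05      ] [ 0.43591674 -0.17385926  0.05      ] -0.39172383614666406
[ 0.46256299 -0.1838545   0.05      ] [ 0.43759211 -0.1740777   0.05      ] -0.37318152407443206
[0.57079754 0.15039836 0.093     ] [0.54903597 0.14442849 0.093     ] 0.2677437059816275
[0.74176506 0.09990309 0.093     ] [ 1.91765060e-01 -4.50969088e-02 -2.77555756e-17]
cam in tool [ 0.07252626 -0.00059746 -0.1435427 ] cam z in tool [-2.69401619e-01 -3.74038155e-04  9.63027844e-01]
0.55
```

```bash
python3 - <<'E'
from h import *
print(goal([.443,-.176,.20],-.385))
E
```

```text
(array([ 35.96, -21.21,   4.07]), array([ 0. , -0. , 41.4]))
```

```bash
python3 -m creep '[[[36,-21.2,0,0,0,41.4,0.2],[36,-21.2,0,0,0,41.4,0.2],[36,-21.2,0,0,0,41.4,0.2],[36,-21.2,0,0,0,41.4,0.2],[36,-21.2,0,0,0,41.4,0.2],[36,-21.2,4,0,0,41.4,0.2],[36,-21.2,4,0,0,41.4,0.2],[36,-21.2,4,0,0,41.4,0.2]]]'
python3 - <<'E'
from h import *
print(goal([.443,-.176,.20],-.385))
E
```

```text
time: 1.35
tool_pos: [0.4158, -0.2087, 0.21]
tool_rot: [3.141, -0.001, -0.385]
contact_force: [0.7, -0.6, -1.0]
opening: 0.0554
(array([ 1.29, -4.05,  1.  ]), array([ 0. , -0.1, -0. ]))
```

```bash
python3 -m creep '[[[1.3,-4.05,3,0,0,0,0.2],[1.3,-4.05,3,0,0,0,0.2],[1.3,-4.05,3,0,0,0,0.2]]]'
python3 - <<'E'
from h import *
import pickle
p=robot.camera_params("wrist"); im=robot.read_camera("wrist"); cv2.imwrite("pics/w1.png",im[:,:,::-1]); pickle.dump(p,open("w1.pkl","wb"))
print(robot.observe()["tool_pos"],robot.observe()["tool_rot"])
for d in robot.look_for("wrist","knob_center")[:3]:
    w=world("wrist",d["centre"],p); print(d["score"],w,proj("wrist",w,p))
print(proj("wrist",[.443,-.176,.05],p))
E
```

```text
time: 1.65
tool_pos: [0.4432, -0.1751, 0.1795]
tool_rot: [3.141, 0.001, -0.382]
contact_force: [-0.6, -1.7, -0.4]
opening: 0.0549
[ 0.44313133 -0.17623215  0.18018297] [ 3.14085160e+00 -9.27079732e-04 -3.84091057e-01]
0.91 [ 0.28737949 -0.4031956   0.00485198] [603.73240426 278.84180431]
0.68 [ 0.44701636 -0.17748601  0.03680995] [322.34166845 221.1521864 ]
[322.55972926 230.30164346]
```

View pics/w1.png

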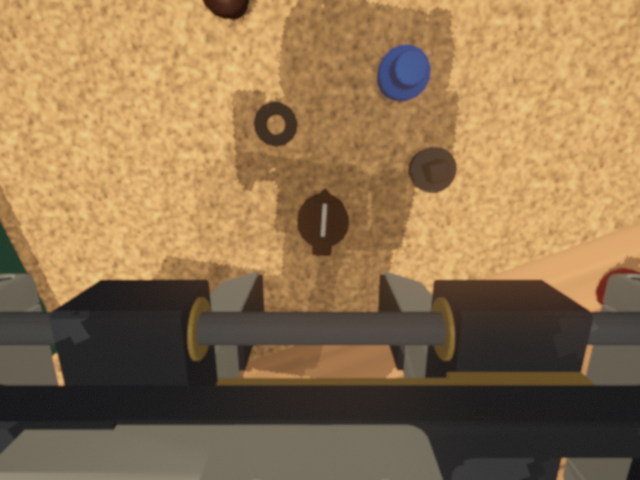

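```bash
python3 - <<'E'
from h import *
import pickle
p=pickle.load(open("w1.pkl","rb"));im=cv2.imread("pics/w1.png")
c=im[180:265,280:370].copy(); g=cv2.cvtColor(c,cv2.COLOR_BGR2GRAY)
big=cv2.resize(c,None,fx=7,fy=7,interpolation=cv2.INTER_CUBIC)
cv2.imwrite("pics/w1c.png",big)
m=(g>110)&(np.hypot(*(np.mgrid[:85,:90]-np.array([40,43])[:,None,None]))<19)
m=(m*255).astype(np.uint8); n,l,st,ce=cv2.connectedComponentsWithStats(m); print(st,ce)
k=1+np.argmax(st[1:,4]); v,u=np.where(l==k)
P=np.array([ray("wrist",(a+280,b+180),.05,p)[:2] for a,b in zip(u,v)])
e=np.linalg.svd(P-P.mean(0))[2][0]; e*=np.sign(e[0]); print("line",P.mean(0),np.arctan2(e[1],e[0]),((P-P.mean(0))@e).min(),((P-P.mean(0))@e).max())
mk=robot.masks_of("wrist","knob_center")
for d in mk[:3]:
    v,u=np.where(d["mask"]); print(d["score"],u.mean(),v.mean(),u.min(),u.max(),v.min(),v.max())
# model overlay
def ov(x,y,th):
    o=big.copy()
    a=np.linspace(0,2*np.pi,60)
    L=[(.0225*np.cos(a),.0225*np.sin(a),.027),(.0225*np.cos(a),.0225*np.sin(a),.004)]
    bx=np.array([-1,1,1,-1,-1])*.022; by=np.array([-1,-1,1,1,-1])*.008
    L.append((bx,by,.05)); L.append((np.array([0,.03]),np.zeros(2),.032))
    for X,Y,z in L:
        q=np.array([proj("wrist",[x+A*np.cos(th)-B*np.sin(th),y+A*np.sin(th)+B*np.cos(th),z],p) for A,B in zip(X,Y)])
        cv2.polylines(o,[((q-[280,180]+.5)*7).astype(np.int32)],False,(0,255,0),1)
    return o
cv2.imwrite("pics/w1o.png",ov(.441,-.176,np.arctan2(e[1],e[0])))
E
```

```text
[[   0    0   90   85 7522]
 [  41   24    6   32  128]] [[44.51940973 42.03895241]
 [43.359375   39.7109375 ]]
line [ 0.45067025 -0.1797333 ] -0.4501239562813558 -0.012448539749586377 0.012550050633328843
0.65 608.6168224299065 282.5856697819315 595 637 268 303
0.64 322.23848684210526 221.7014802631579 297 348 189 255
```

View pics/w1o.png

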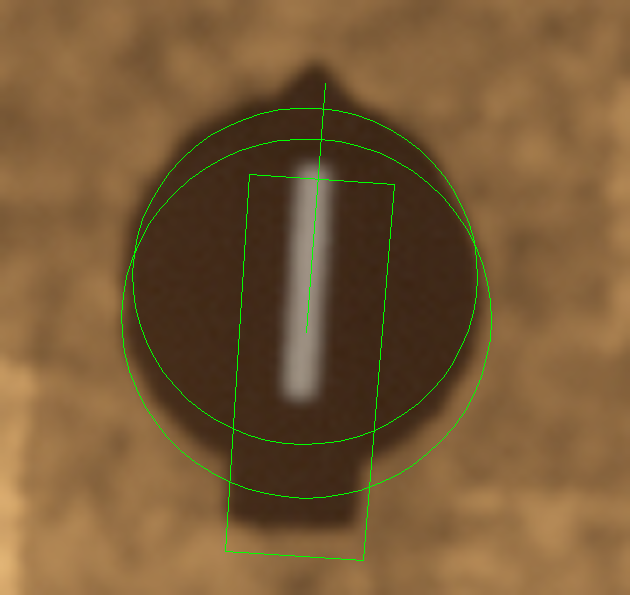

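```bash
python3 - <<'E'
from h import *
import pickle
p=pickle.load(open("w1.pkl","rb"));big=cv2.imread("pics/w1c.png")
x,y,th=.4440,-.1768,-.43
a=np.linspace(0,2*np.pi,60)
L=[(.0225*np.cos(a),.0225*np.sin(a),.027),(.0225*np.cos(a),.0225*np.sin(a),.004)]
L.append((np.array([-1,1,1,-1,-1])*.022,np.array([-1,-1,1,1,-1])*.008,.05)); L.append((np.array([0,.03]),np.zeros(2),.032))
for X,Y,z in L:
    q=np.array([proj("wrist",[x+A*np.cos(th)-B*np.sin(th),y+A*np.sin(th)+B*np.cos(th),z],p) for A,B in zip(X,Y)])
    cv2.polylines(big,[((q-[280,180]+.5)*7).astype(np.int32)],False,(0,255,0),1)
cv2.imwrite("pics/w1o2.png",big)
E
```

```text
(no output)
```

View pics/w1o2.png

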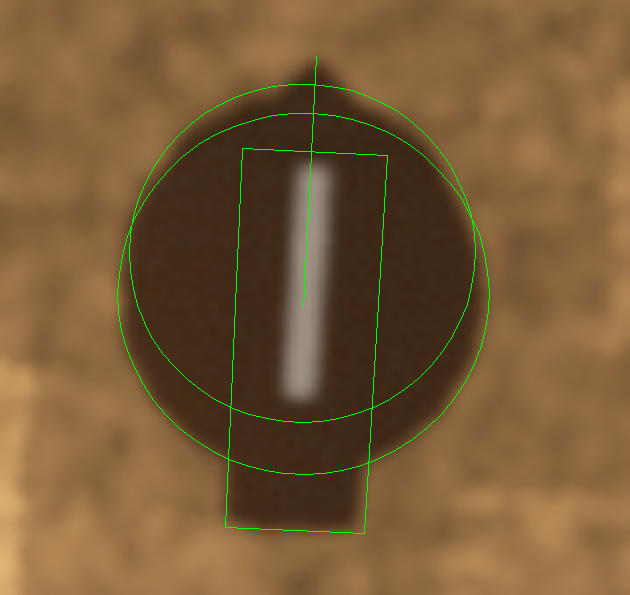

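```bash
python3 - <<'E'
from h import *
print(goal([.4437,-.1768,.045],-.43))
E
```

```text
(array([ 1.000e-02, -8.000e-02,  1.358e+01]), array([ 0. , -0.1,  2.5]))
```

```bash
python3 -m creep '[[[0,-0.08,5,0,0,2.5,0.2],[0,-0.08,9,0,0,2.5,0.2],[0,-0.08,12,0,0,2.5,0.2],[0,-0.08,13.6,0,0,2.5,0.2],[0,-0.08,13.6,0,0,2.5,0.2]]]' 
python3 - <<'E'
from h import *
print(goal([.4437,-.1768,.045],-.43))
for c in ["wrist","side"]: cv2.imwrite(f"pics/{c}2.png",robot.read_camera(c)[:,:,::-1])
E
```

```text
time: 2.3
tool_pos: [0.4421, -0.1776, 0.0436]
tool_rot: [3.141, 0.001, -0.433]
contact_force: [-0.7, 0.6, -0.3]
opening: 0.055
(array([ 0.11, -0.14, -0.14]), array([ 0. ,  0. , -0.1]))
```

View pics/wrist2.png

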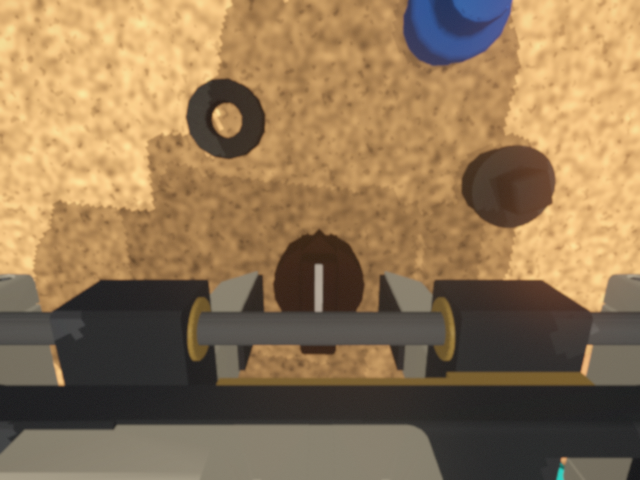

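The wrist view shows the knob between the fingers. Its white line is vertical at column 319, so the bar is aligned with the jaws. I'll close on it.

```bash
python3 -m creep '[[[0.1,-0.1,-0.1,0,0,0,0.2],[0.1,-0.1,-0.1,0,0,0,-1],[0.1,-0.1,-0.1,0,0,0,-1],[0.1,-0.1,-0.1,0,0,0,-1],[0.1,-0.1,-0.1,0,0,0,-1],[0.1,-0.1,-0.1,0,0,0,-1],[0.1,-0.1,-0.1,0,0,0,-1]]]' 45
python3 - <<'E'
from h import *
import pickle
p=robot.camera_params("wrist"); im=robot.read_camera("wrist"); cv2.imwrite("pics/wrist3.png",im[:,:,::-1]); pickle.dump((p,robot.observe()),open("w3.pkl","wb"))
E
```

```text
time: 3.1
tool_pos: [0.4451, -0.1775, 0.0467]
tool_rot: [3.141, -0.004, -0.432]
contact_force: [-0.7, 0.4, 0.2]
opening: 0.0157
```

View pics/wrist3.png

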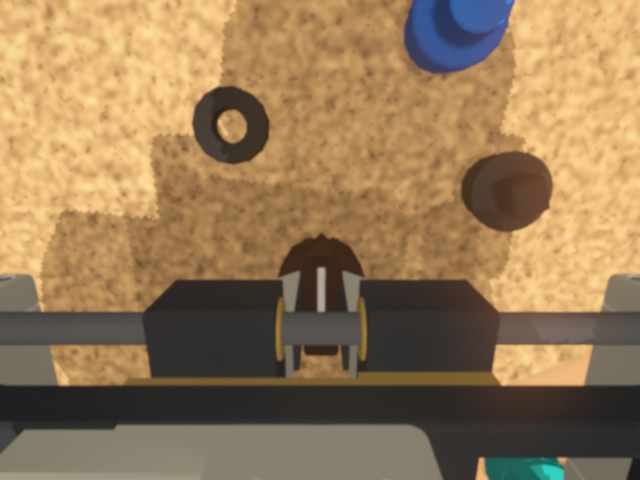

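```bash
python3 - <<'E'
from h import *
import pickle
p,s=pickle.load(open("w3.pkl","rb"));im=cv2.imread("pics/wrist3.png")
big=cv2.resize(im[225:325,270:375],None,fx=6,fy=6,interpolation=cv2.INTER_CUBIC)
big=cv2.convertScaleAbs(big,alpha=1.8)
t=s["tool_pos"];th=s["tool_rot"][2]; print(t,s["tool_rot"])
a=np.linspace(0,2*np.pi,90)
for dx,col in ((0,(0,255,0)),(-.003,(255,0,255))):
  x,y=t[0]+dx*np.cos(th),t[1]+dx*np.sin(th)
  L=[(.0225*np.cos(a),.0225*np.sin(a),.027),(.0225*np.cos(a),.0225*np.sin(a),.004)]
  L.append((np.array([0,.03,.03,.03]),np.array([0,0,-.002,.002]),.032))
  for X,Y,z in L:
    q=np.array([proj("wrist",[x+A*np.cos(th)-B*np.sin(th),y+A*np.sin(th)+B*np.cos(th),z],p) for A,B in zip(X,Y)])
    cv2.polylines(big,[((q-[270,225]+.5)*6).astype(np.int32)],False,col,1)
cv2.imwrite("pics/w3o.png",big)
E
```

```text
[ 0.44506685 -0.17749765  0.04669382] [ 3.14062787 -0.00367933 -0.43176741]
```

View pics/w3o.png

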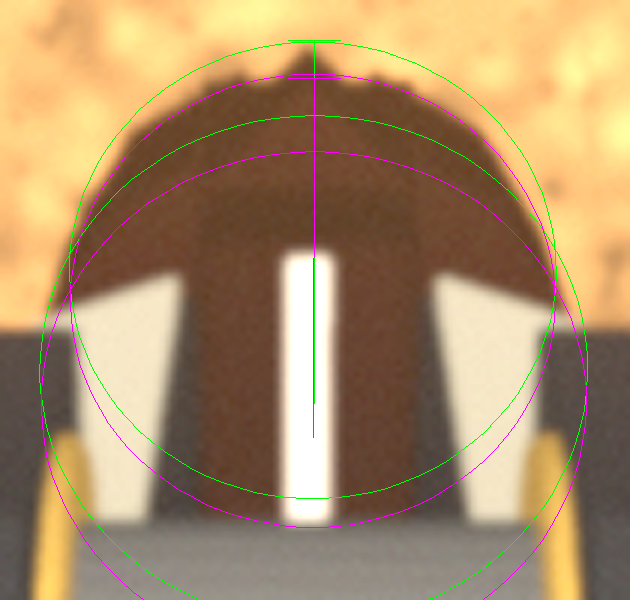

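The brown knob is held, with 15.7 mm of opening. Next I'll lift it and go to a viewing pose short of the latch.

```bash
python3 -m creep '[[[0,0,-3,0,0,0,-1],[0,0,-8,0,0,0,-1],[0,0,-13,0,0,0,-1],[0,0,-16,0,0,0,-1],[0,0,-16,0,0,0,-1]]]' 
python3 - <<'E'
from h import *
print(goal([.4825,.1265,.2],.268))
E
```

```text
time: 3.65
tool_pos: [0.4466, -0.1782, 0.2111]
tool_rot: [3.14, -0.013, -0.432]
contact_force: [0.0, 0.1, -0.1]
opening: 0.0158
(array([ -9.5 , -29.18,   0.93]), array([  0.4,  -0.7, -40.1]))
```

```bash
python3 -m creep '[[[-9.5,-29.2,0,0,0,-40,-1],[-9.5,-29.2,0,0,0,-40,-1],[-9.5,-29.2,0,0,0,-40,-1],[-9.5,-29.2,0,0,0,-40,-1],[-9.5,-29.2,0,0,0,-40,-1],[-9.5,-29.2,0,0,0,-40,-1],[-9.5,-29.2,0,0,0,-40,-1],[-9.5,-29.2,0,0,0,-40,-1]]]' 
python3 -m creep '[[[0,0,0,0,0,0,-1],[0,0,0,0,0,0,-1]]]'
python3 - <<'E'
from h import *
import pickle
s=robot.observe();p=robot.camera_params("wrist"); im=robot.read_camera("wrist"); cv2.imwrite("pics/w4.png",im[:,:,::-1]); pickle.dump((p,s),open("w4.pkl","wb"))
print(s["tool_pos"],s["tool_rot"])
for l in ["latch","shaft_tip","collar"]:
  for d in robot.look_for("wrist",l)[:2]:
    w=world("wrist",d["centre"],p); print(l,d["score"],w,proj("wrist",w,p))
for c in ["side","scene"]: cv2.imwrite(f"pics/{c}4.png",robot.read_camera(c)[:,:,::-1])
E
```

```text
time: 4.45
tool_pos: [0.4817, 0.128, 0.2081]
tool_rot: [3.132, -0.006, 0.27]
contact_force: [0.1, -1.3, -1.0]
opening: 0.0155
time: 4.65
tool_pos: [0.4815, 0.1266, 0.2075]
tool_rot: [3.132, -0.005, 0.268]
contact_force: [0.7, 0.1, -0.5]
opening: 0.0154
[0.48147748 0.12660181 0.20754565] [ 3.13198429 -0.0050168   0.26805063]
latch 0.8 [0.5532188  0.14486627 0.09814265] [322.37353403 134.19872749]
shaft_tip 0.7 [0.55547286 0.14471033 0.0926906 ] [323.35228135 131.07640402]
collar 0.63 [0.55145762 0.14385772 0.10874553] [323.35893632 137.17679171]
```

View pics/w4.png

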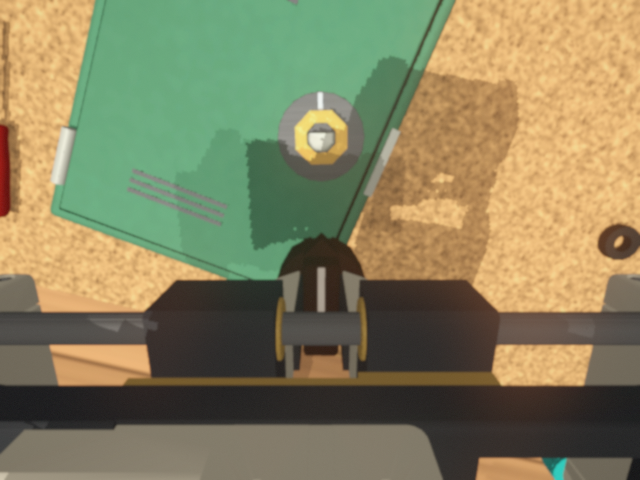

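```bash
python3 - <<'E'
from h import *
import pickle
from scipy.optimize import least_squares
p,s=pickle.load(open("w4.pkl","rb"));im=cv2.imread("pics/w4.png")
hsv=cv2.cvtColor(im,cv2.COLOR_BGR2HSV)
c=im[70:200,250:390]; 
# non-green region around the disc
h=hsv[...,0];sat=hsv[...,1]
m=(~((h>60)&(h<95)&(sat>70))).astype(np.uint8); win=np.zeros_like(m); cv2.circle(win,(321,136),52,1,-1); m&=win
n,l,st,ce=cv2.connectedComponentsWithStats(m); k=l[136,321]; mm=(l==k).astype(np.uint8)
ct=max(cv2.findContours(mm,0,1)[0],key=cv2.contourArea)[:,0,:].astype(float)
ct=ct[ct[:,0]<350]  # right side touches the edge seam
P=np.array([ray("wrist",q,.093,p)[:2] for q in ct])
f=least_squares(lambda v:np.hypot(P[:,0]-v[0],P[:,1]-v[1])-v[2],[.55,.145,.03],loss="soft_l1",f_scale=.0005)
print("disc",f.x,np.abs(f.fun).mean())
# index
w=(hsv[...,2]>170)&(sat<60); w=w.astype(np.uint8); w[:88]=0;w[110:]=0;w[:,:305]=0;w[:,335:]=0
v,u=np.where(w);I=ray("wrist",(u.mean(),v.mean()),.093,p)[:2];print(len(u),u.mean(),v.mean(),I,"yaw",np.arctan2(*(I-f.x[:2])[::-1]))
# axis of index
Q=np.array([ray("wrist",q,.093,p)[:2] for q in zip(u,v)]);e=np.linalg.svd(Q-Q.mean(0))[2][0];e*=np.sign(e[0]);print(np.arctan2(e[1],e[0]))
a=np.linspace(0,2*np.pi,60);big=cv2.resize(c,None,fx=5,fy=5,interpolation=cv2.INTER_CUBIC)
th=.268
for r,z in ((.03,.093),(.017,.104),(.009,.113)):
  A=r*np.cos(a)
  if r==.009:A=np.minimum(A,.003)
  B=r*np.sin(a);q=np.array([proj("wrist",[f.x[0]+X*np.cos(th)-Y*np.sin(th),f.x[1]+X*np.sin(th)+Y*np.cos(th),z],p) for X,Y in zip(A,B)])
  cv2.polylines(big,[((q-[250,70]+.5)*5).astype(np.int32)],False,(0,0,255),1)
cv2.imwrite("pics/w4o.png",big)
E
```

```text
disc [0.54999044 0.14363721 0.0316515 ] 0.0007389462550913327
127 319.7795275590551 100.66929133858268 [0.57389043 0.15234363] yaw 0.3493443042511897
0.22014102375704192
```

View pics/w4o.png

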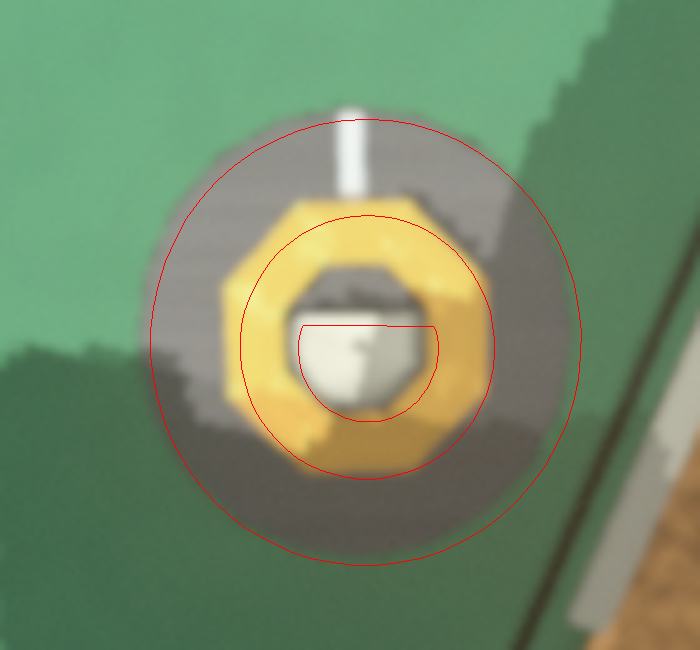

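```bash
cat > ov.py <<'E'
from h import *
def latch(big,p,x,y,th,x0,y0,k,col=(0,0,255)):
  a=np.linspace(0,2*np.pi,60)
  def dr(A,B,z):
    q=np.array([proj("wrist",[x+X*np.cos(th)-Y*np.sin(th),y+X*np.sin(th)+Y*np.cos(th),z],p) for X,Y in zip(A,B)])
    cv2.polylines(big,[((q-[x0,y0]+.5)*k).astype(np.int32)],False,col,1)
  for r,z in ((.03,.093),(.017,.104),(.009,.113)):
    A=r*np.cos(a)
    if r==.009:A=np.minimum(A,.003)
    dr(A,r*np.sin(a),z)
  dr([.018,.03],[0,0],.093)
E
python3 - <<'E'
from ov import *
import pickle
p,s=pickle.load(open("w4.pkl","rb"));im=cv2.imread("pics/w4.png")
big=cv2.resize(im[70:200,250:390],None,fx=5,fy=5,interpolation=cv2.INTER_CUBIC)
latch(big,p,.5510,.1452,.268,250,70,5)
cv2.imwrite("pics/w4o2.png",big)
E
```

```text
(no output)
```

View pics/w4o2.png

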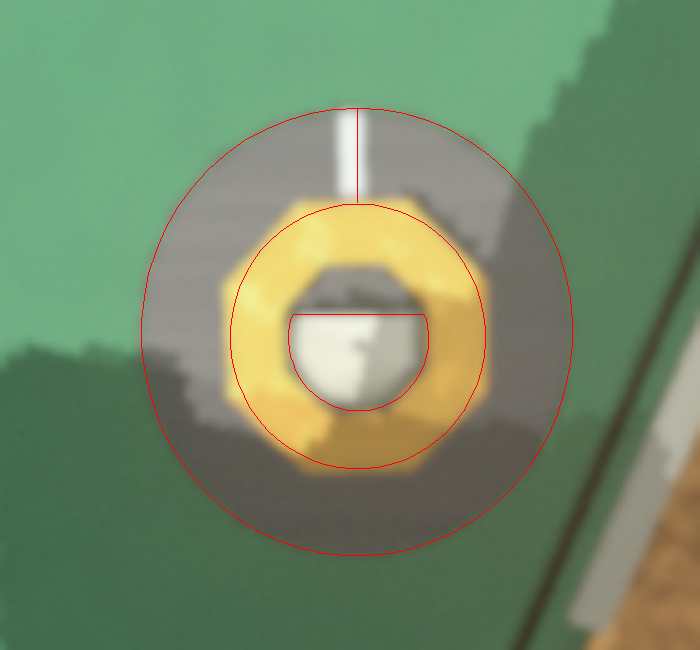

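```bash
cat >> ov.py <<'E'
def knob(big,p,s,off,x0,y0,k,zf=.0427,col=(0,255,0)):
  R=Ro.from_euler('xyz',s["tool_rot"]); a=np.linspace(0,2*np.pi,90)
  def dr(X,Y,h):
    q=np.array([proj("wrist",s["tool_pos"]+R.apply([off[0]+A,off[1]+B,zf-h]),p) for A,B in zip(X,Y)])
    cv2.polylines(big,[((q-[x0,y0]+.5)*k).astype(np.int32)],False,col,1)
  c,sn=.0225*np.cos(a),.0225*np.sin(a)
  dr(c,sn,.023);dr(c,sn,0);dr([.03,.03],[-.002,.002],.028);dr([-.022,.022,.022,-.022],[.008,.008,-.008,-.008],.046)
E
python3 - <<'E'
from ov import *
import pickle
p,s=pickle.load(open("w4.pkl","rb"));im=cv2.imread("pics/w4.png")
big=cv2.resize(im[225:365,265:380],None,fx=5,fy=5,interpolation=cv2.INTER_CUBIC)
big=cv2.convertScaleAbs(big,alpha=2)
knob(big,p,s,[-.0015,0],265,225,5);cv2.imwrite("pics/w4k.png",big)
E
```

```text
(no output)
```

View pics/w4k.png

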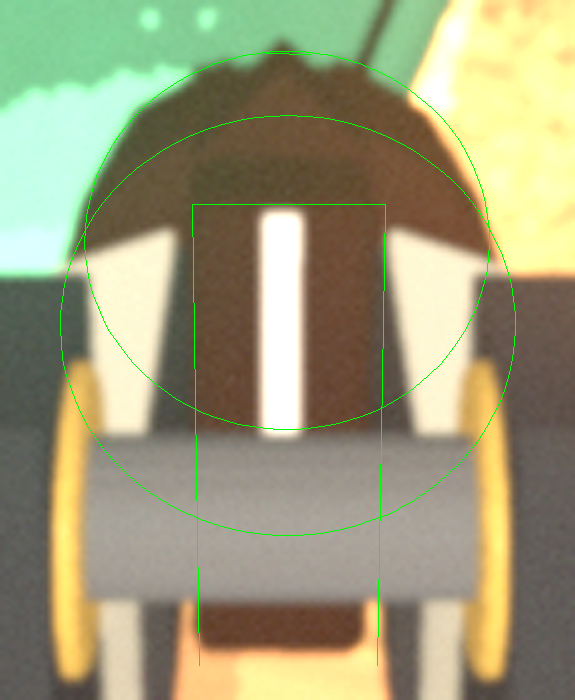

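```bash
python3 - <<'E'
from h import *
print(goal([.5517,.1450,.165],.285))
E
```

```text
(array([7.17, 0.11, 4.37]), array([ 0.6, -0.4, -0.9]))
```

```bash
python3 -m creep '[[[4,0.1,1,0.6,-0.4,-0.9,-1],[7.2,0.1,2.5,0.6,-0.4,-0.9,-1],[7.2,0.1,4.4,0.6,-0.4,-0.9,-1],[7.2,0.1,4.4,0.6,-0.4,-0.9,-1],[7.2,0.1,4.4,0.6,-0.4,-0.9,-1]]]' 
python3 - <<'E'
from ov import *
import pickle
s=robot.observe();p=robot.camera_params("wrist"); im=robot.read_camera("wrist"); cv2.imwrite("pics/w5.png",im[:,:,::-1]); pickle.dump((p,s),open("w5.pkl","wb"))
print(goal([.5517,.1450,.165],.285))
im=im[:,:,::-1]
big=cv2.resize(im[180:370,250:390],None,fx=4,fy=4,interpolation=cv2.INTER_CUBIC)
latch(big,p,.5509,.1454,.285,250,180,4);knob(big,p,s,[-.0007,-.0006],250,180,4);cv2.imwrite("pics/w5k.png",big)
for c in ["side","scene"]: cv2.imwrite(f"pics/{c}5.png",robot.read_camera(c)[:,:,::-1])
E
```

```text
time: 5.45
tool_pos: [0.5515, 0.1449, 0.1647]
tool_rot: [-3.141, 0.002, 0.284]
contact_force: [0.7, -0.5, 0.1]
opening: 0.0156
(array([-0.02, -0.  ,  0.05]), array([-0., -0., -0.]))
```

View pics/w5k.png

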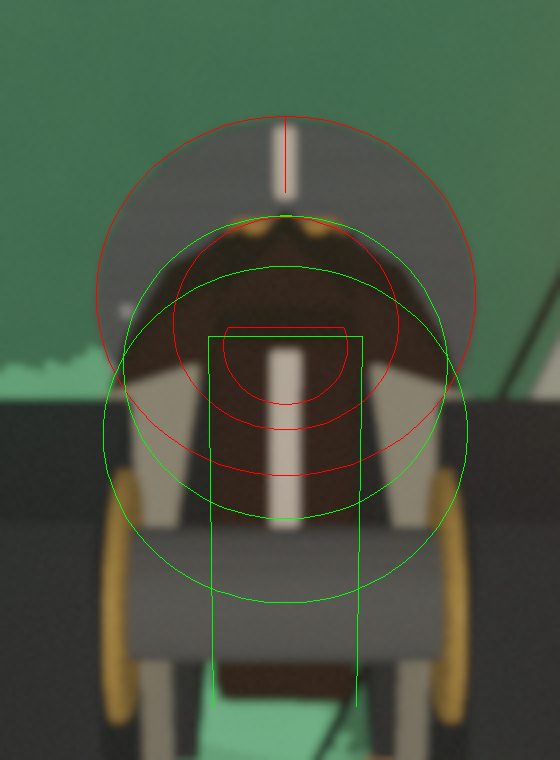

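```bash
python3 - <<'E'
import cv2,numpy as np
a=cv2.imread("pics/scene5.png")[255:325,255:355];b=cv2.imread("pics/side5.png")[160:240,290:390]
cv2.imwrite("pics/c5.png",np.hstack([cv2.resize(x,(400,320),interpolation=cv2.INTER_CUBIC) for x in (a,b)]))
E
```

```text
(no output)
```

View pics/c5.png

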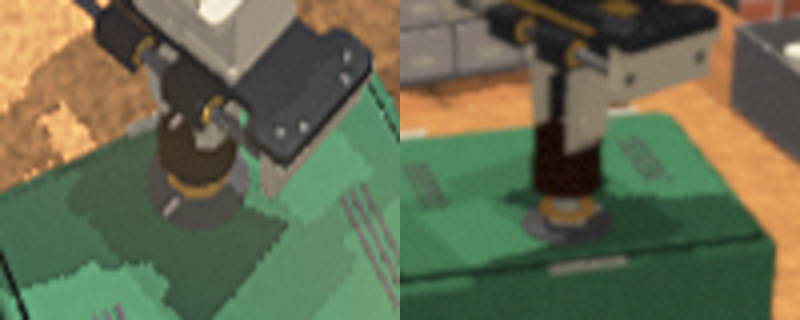

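The wrist view shows the index mark and the knob's white line both at crop column 286, so the sideways fit and the heading are good. Along the nose, the overlays differ by 1–1.5 mm in the sense of moving back. The side view shows the skirt centred over the disc. I'll back off 0.7 mm and lower past the tip, watching the force.

```bash
python3 -m creep '[[[-0.07,0,0.3,0,0,0,-1],[-0.07,0,0.7,0,0,0,-1],[-0.07,0,1.0,0,0,0,-1],[-0.07,0,1.3,0,0,0,-1],[-0.07,0,1.5,0,0,0,-1]]]' 
python3 - <<'E'
from ov import *
import pickle
s=robot.observe();print(s["tool_pos"],s["contact_force"],s["torque"]);p=robot.camera_params("wrist"); im=robot.read_camera("wrist"); cv2.imwrite("pics/w6.png",im[:,:,::-1]); pickle.dump((p,s),open("w6.pkl","wb"))
im=im[:,:,::-1]
big=cv2.resize(im[180:370,250:390],None,fx=4,fy=4,interpolation=cv2.INTER_CUBIC)
big=cv2.convertScaleAbs(big,alpha=2)
latch(big,p,.5500,.1451,.285,250,180,4);knob(big,p,s,[0,-.0006],250,180,4);cv2.imwrite("pics/w6k.png",big)
E
```

```text
time: 6.1
tool_pos: [0.5515, 0.1449, 0.1507]
tool_rot: [-3.141, -0.002, 0.284]
contact_force: [0.3, 0.2, 0.4]
opening: 0.0158
[0.55153455 0.14493405 0.15074755] [0.31472172 0.23783882 0.37941417] [ 0.03431104 -0.10410237  0.03269894]
```

View pics/w6k.png

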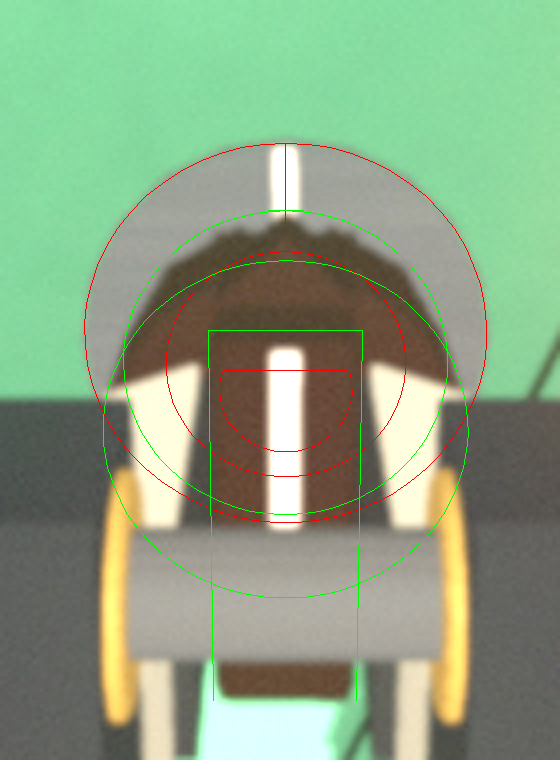

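There is no contact force and the underside is already about 5 mm below the tip. I'll keep going down.

```bash
python3 -m creep '[[[0,0,0.2,0,0,0,-1],[0,0,0.5,0,0,0,-1],[0,0,0.8,0,0,0,-1],[0,0,0.8,0,0,0,-1]]]'; python3 -m creep '[[[0,0,0.2,0,0,0,-1],[0,0,0.4,0,0,0,-1],[0,0,0.4,0,0,0,-1]]]'
```

```text
time: 6.55
tool_pos: [0.5517, 0.145, 0.1435]
tool_rot: [-3.141, -0.002, 0.284]
contact_force: [-2.3, -0.7, 9.5]
opening: 0.0157
time: 6.85
tool_pos: [0.5518, 0.145, 0.1425]
tool_rot: [3.141, -0.004, 0.285]
contact_force: [-7.7, -1.4, 21.5]
opening: 0.0159
```

The force is 21 N with −7.7 N along x, so the shaft is bearing on one side of the bore. I'll shift the knob back along −x to relieve it.

```bash
python3 -m creep '[[[-0.1,0,0.1,0,0,0,-1],[-0.15,0,0.1,0,0,0,-1],[-0.15,0,0.1,0,0,0,-1]]]'; python3 - <<'E'
from h import *
for i in range(1):
    s=robot.observe();print(s["tool_pos"],s["tool_rot"],s["contact_force"],s["torque"])
for c in ["wrist","side","scene"]: cv2.imwrite(f"pics/{c}7.png",robot.read_camera(c)[:,:,::-1])
a=cv2.imread("pics/scene7.png")[255:325,255:355];b=cv2.imread("pics/side7.png")[160:240,290:390]
cv2.imwrite("pics/c7.png",np.hstack([cv2.resize(x,(400,320),interpolation=cv2.INTER_CUBIC) for x in (a,b)]))
E
```

```text
time: 7.15
tool_pos: [0.5514, 0.1449, 0.1435]
tool_rot: [3.141, -0.008, 0.285]
contact_force: [-1.0, -0.3, 10.7]
opening: 0.0154
[0.55141176 0.14491145 0.14345908] [ 3.14104439 -0.00833143  0.2845796 ] [-0.99669811 -0.34084919 10.6864106 ] [ 0.13538412  0.26121001 -0.00682533]
```

View pics/c7.png

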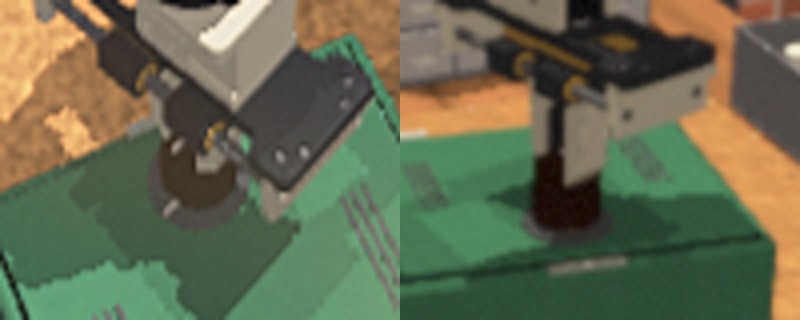

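View pics/wrist7.png

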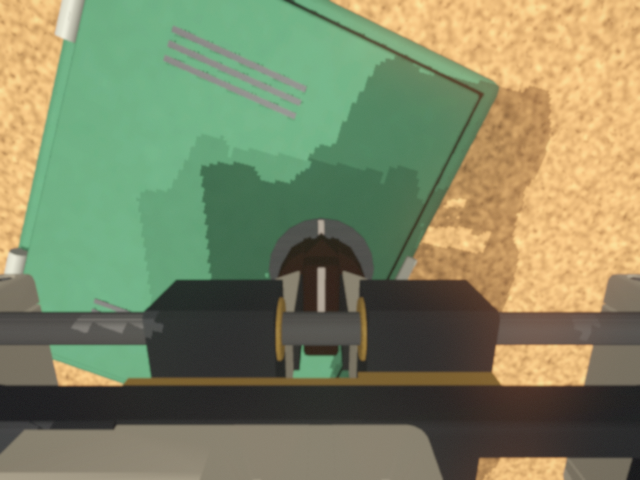

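Side force has gone (−1 N). Now I'll press deeper.

```bash
python3 -m creep '[[[-0.05,0,0.3,0,0,0,-1],[-0.05,0,0.4,0,0,0,-1],[-0.05,0,0.4,0,0,0,-1]]]' 55;  python3 -m creep '[[[-0.05,0,0.4,0,0,0,-1],[-0.05,0,0.5,0,0,0,-1],[-0.05,0,0.5,0,0,0,-1]]]'
```

```text
time: 7.6
tool_pos: [0.5515, 0.145, 0.1426]
tool_rot: [3.141, -0.011, 0.285]
contact_force: [-5.9, -1.3, 21.5]
opening: 0.0157
time: 7.9
tool_pos: [0.5516, 0.145, 0.1424]
tool_rot: [3.14, -0.016, 0.285]
contact_force: [-11.2, -1.8, 34.0]
opening: 0.0157
```

The arm stops hard at TCP z 0.1424. The cabinet stands on the 4 mm cork, so the fully-down TCP height works out to 0.1427, which matches. I'll relax to a moderate, steady push.

```bash
python3 -m creep '[[[-0.05,0,0.35,0,0.8,0,-1],[-0.05,0,0.35,0,0.8,0,-1],[-0.05,0,0.35,0,0.8,0,-1],[-0.05,0,0.35,0,0.8,0,-1],[-0.05,0,0.35,0,0.8,0,-1]]]'; python3 - <<'E'
from ov import *
s=robot.observe();p=robot.camera_params("wrist");print(s["tool_pos"],s["tool_rot"],s["contact_force"],s["torque"],np.abs(s["qvel"]).max())
for c in ["wrist","side","scene"]: cv2.imwrite(f"pics/{c}8.png",robot.read_camera(c)[:,:,::-1])
s=robot.observe();print(s["time"],s["tool_pos"],s["tool_rot"],s["contact_force"])
im=cv2.imread("pics/wrist8.png")
w=cv2.resize(im[180:370,250:390],None,fx=3,fy=3,interpolation=cv2.INTER_CUBIC);w=cv2.convertScaleAbs(w,alpha=2)
latch(w,p,.5500,.1451,.285,250,180,3)
b=cv2.resize(cv2.imread("pics/side8.png")[170:230,300:360],(340,340),interpolation=cv2.INTER_CUBIC)
b=np.vstack([b,np.zeros((w.shape[0]-340,340,3),np.uint8)])
cv2.imwrite("pics/c8.png",np.hstack([w,cv2.convertScaleAbs(b,alpha=1.5)]))
E
```

```text
time: 8.4
tool_pos: [0.5513, 0.1449, 0.1425]
tool_rot: [3.139, -0.032, 0.285]
contact_force: [-9.3, -1.9, 25.5]
opening: 0.0152
[0.55126382 0.14489814 0.14247827] [ 3.13911411 -0.03201378  0.28533214] [-9.34320803 -1.8638534  25.48474192] [-0.36449468  1.9455943  -0.0195788 ] 0.001922349881142288
8.55 [0.5512422  0.14492457 0.14247315] [ 3.13910638 -0.03198227  0.28536019] [-9.48221296 -1.31914354 26.82733228]
```

View pics/c8.png

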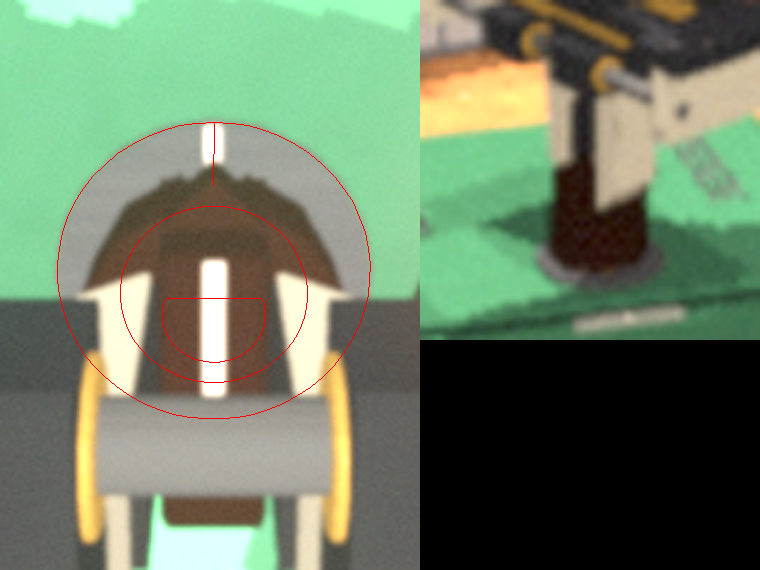

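The overlays agree: the knob is seated on the disc and the mark and line are aligned. My small tilt correction went the wrong way, to pitch −0.032, so I'll level it.

```bash
python3 -m creep '[[[-0.05,0,0.35,0,-1,0,-1],[-0.05,0,0.35,0,-2.2,0,-1],[-0.05,0,0.35,0,-2.2,0,-1],[-0.05,0,0.35,0,-2.2,0,-1],[-0.05,0,0.35,0,-2.2,0,-1]]]'; python3 -c "
from h import *
s=robot.observe();print(s['tool_rot'],s['torque'],s['qvel'])"
```

```text
time: 9.05
tool_pos: [0.5519, 0.1451, 0.1425]
tool_rot: [3.138, 0.002, 0.285]
contact_force: [-5.9, -0.7, 22.4]
opening: 0.0154
[3.13849542e+00 1.59428578e-03 2.85401654e-01] [ 0.00733863  0.94927142 -0.0763663 ] [-0.00133636 -0.00079217  0.00101562  0.00014008 -0.00137893 -0.00021403]
```

```bash
python3 -c "
from h import *
print(robot.hand_in()); s=robot.observe();print(s['time'],s['tool_pos'],s['contact_force'],s['opening'])"
```

```text
the job is handed in; nothing more can be done
None
the job is handed in; nothing more can be done
```

The brown pointer knob is on the D-shaft with its nose along the index mark, pressed right down. I handed the job in at about 9 s with the gripper still holding it; no verdict is reported.

**Last checks**
- **Depth:** the arm stopped hard at TCP z 0.1425. That puts the knob's underside about 5.8 mm above the latch origin, against 6 mm for fully down. This assumes the knob did not slip in the grip and that the cabinet stands on the 4 mm cork. I had first left the cork out, so my expected depth was 4 mm too low until I corrected it. In the side and scene pictures taken while pressed, the brass collar no longer showed.
- **Alignment:** the knob's white line and the index mark lined up in the wrist view. The tool was level to about 0.003 rad.
- **Push and grip:** the push was about 22 N down, with the arm still. The grip was set to 55 N, with the jaws at 15.4 mm on the bar.

**Checks that disagreed**
- **Along the nose:** the picture overlays differed by about 1–1.5 mm.
- **Side load:** about 6 N remained along −x, so the bore bears on one side of the shaft.
- **Tilt correction:** one small correction went the wrong way, to 0.032 rad, and I put it right before handing in.

I kept clear of the other loose things but took no final picture check of their positions.

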